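# Close a two-button pendant housing over its springs and hold it

### The arm

A 6-joint arm with a two-finger parallel gripper is mounted at the origin on a cart in front of the work surface, level with it; the furniture and walls round the work are solid. World frame = base frame: x ahead of the robot, y to its left, z up, the work surface at z = 0. Lengths are in m, angles in degrees, forces in N, time in s.
With the tool pointing down it reaches from about 0.3 to 0.75 m from the base axis. Payload 8.5 kg.
Tool frame: the origin (TCP) lies midway between the tips of the shut fingers; the grasp point (between the pads) lies 19 mm behind it (env.hold_point_z is the distance from the TCP to the grasp point, in m); z points along the fingers, y is the line along which they close (so a half turn about z gives the same grasp; the last joint's range is limited). The gripper opens to 85 mm and grips with 20 to 120 N. Pads are 22 mm wide; open, the fingers measure 114 mm over their backs; the gripper's body (76 mm by 85 mm) begins 54 mm behind the grasp point. The pads swing forward as they close: fully open they stand 13 mm farther back than shut.
Start: joints at [54.815, 21.807, 74.336, -0, 83.858, -12.336], TCP at [0.214, 0.507, 0.231] pointing down, gripper open.
Joint ranges: [-178.18, 178.18], [-50.72, 133.34], [12.68, 142.11], [-81.47, 261.47], [9.98, 163.14], [-165.26, 165.26]. Speed limits (degrees/s): [136.94, 136.94, 180, 180, 180, 180].

### API

Orientations are given as a 3x3 rotation matrix whose columns are the frame's x, y, z axes.
In Python, from rig import observe, get_image, camera_info, env gives the robot as it stands.
- The arm moves only by the tool drive_tool, never from a script. Its arguments are lists of equal length, an entry for each row: "offset": the shift along the tool's x, y, z in units of 40 mm (1.0 is 40 mm), a list of three; "turn": the turn, a rotation vector about the tool's x, y, z in units of 6 degrees (1.0 is 6 degrees), a list of three; "hand": the opening, from 0 (shut) to 1 (fully open). A call has exactly 10 rows; each row shifts and turns the commanded pose from where the row before left it, along the tool's axes as they then stand; what a row does not reach is not made up. A row lasts 1/8 s, in which the tool goes at most 62.5 mm and 10.7 degrees, less where a joint would pass 70% of its speed; a pose out of reach is approached as far as the arm can. A call is refused whole if a number of a shift passes 1 or a number of a turn 1, either way. A call with a gripper value outside its range is refused whole. The fingers move at their own pace and stop on an object; "newtons" is the grip in N (left out, the last holds). Time passes only in rows, so rows that do not move let the fingers close, or fill a call up. It gives the time, the measured TCP pose, the force, the opening and the grip force at its end, in the units of the state.
- observe(): the state, without advancing time (a new reading comes with each control period).
- get_image(name): name is "scene" or "top" or "wrist"; returns the picture (400x640x3 uint8, blue, green, red); there is no depth.
- camera_info(name): a dict with "fx", "fy", "cx", "cy" (pixels), "world_to_cam" (4x4, takes a point from world to camera coordinates). Camera axes: x right, y down, z forward; pixel columns grow to the right and rows downward; lengths in m; the calibration is good to about 2 mm. A picture is of the moment at which its call begins: read the wrist's pose just before it. camera_info takes no time and is no camera call; for the wrist camera it gives the pose at the moment of the call.
- env.close_job(): hands the job in; it is judged then, once.
The state is a dict: "time_s": time; "q": joint angles; "qvel": joint speeds; "joint_efforts": joint torques, N m; "position": TCP position; "tool_rot": TCP orientation; "ft_force": force on the tool from outside, world axes, zero at the start; "wrist_torque": the same for the moment, N m; "grip_width": finger opening in m; "gripper_force": force on a finger pad.
Only numpy, scipy, OpenCV 4.12 (cv2) and the standard library are available. Lean on these libraries where they do the work, as an engineer would, in place of code of your own. Each camera call takes 0.05 s, during which the arm holds its last target. There are 200 camera calls.

### The job

Put the pendant control together: set the red and the green push button, head up, into the contact seats of their own colour in the lower half of the yellow housing. Then fit the loose cover over both dowels, cable end to cable end, and press it down, without forcing it, against the button springs until the two halves meet. Finish while still holding them pressed shut, ready for the screws: do not let go, and leave the other things on the desk where they are.

Things in the scene. Friction and masses are not known exactly. Their poses are not given: they have to be found in the camera images.
- base: Lower half of the yellow housing, open at the top, clamped in a nest (78 x 150 x 4 mm) that cannot move. Origin: centre of the nest's underside on the desk; z up. Housing 50 mm wide along x, 124 long along y. Black cable gland sticks out 16 mm at its +y end. Black corner stops of the nest reach 32 mm from the centre in x, at 40 to 62 mm in y, 16 mm high; the long sides between are free.
- base_rim (a point): Centre of the lower half's rim plane, 26 mm above the desk; axes as the base. The shut cover's origin coincides with it, axes alike.
- dowel_big (a point): Tip of the 8 mm brass dowel, 45 mm above the desk, at x = 0, y = +52 mm of the base (cable end); the tip tapers over its last 3.5 mm.
- dowel_small (a point): Tip of the 6 mm brass dowel, 45 mm above the desk, at x = 0, y = -52 mm of the base; tapered likewise.
- seat_red: Red contact seat fixed in the lower half, at y = +21 or -21 mm of the base (it varies): an upright round cup, 30 mm inside, 34 outside. Origin on its axis, 7 mm above the desk; z up. Cup rim 28 mm above the origin. In it a white sprung plunger (22 mm disc), top 22 mm above the origin when free, travels down 9.5 mm: 2 N to start plus 0.5 N per mm.
- seat_green: Green contact seat, same shape and spring as the red one, in the other place.
- button_red: Loose red push button, 20 g, upright on the desk. Round: guide skirt 28 mm across and 12 mm high (chamfered foot), above it a head 17 mm across and 12 mm high. Origin: centre of its underside; z towards the head. Grasp the head. Seated, it stands on the plunger with its underside about 29 mm above the desk, the skirt 6 mm deep in the cup.
- button_green: Loose green push button, same shape as the red one.
- cover: Loose yellow cover, 120 g, open side down on the desk, 50 mm (x) by 124 (y) by 16 high; hollow between solid end blocks, top plate 5 mm. Origin: centre of its underside; z up. Two 22 mm openings at y = +21 and -21 mm pass the button heads. Grasp it at the middle, across the 50 mm. Over seated buttons the springs carry it about 4 mm above the rim; about 8 N in all shut it.
- cover_hole_big (a point): Lower mouth of the cover's through hole (9 mm) for the 8 mm dowel, at y = +52 mm of the cover.
- cover_hole_small (a point): Lower mouth of the cover's through hole (7 mm) for the 6 mm dowel, at y = -52 mm of the cover.
- cover_cable_end (a point): Lower edge of the cover's cable end, 62 mm from its origin along its +y; a small black half collar sticks out 3.5 mm there.
- driver: Small screwdriver with a red handle, 134 mm long, 12 mm thick, lying on the front of the blue mat; origin at its middle; leave it alone.
- meter: Black and orange multimeter, 140 x 70 x 43 mm, lying on the desk; origin: centre of its underside; leave it alone.
- wick: Small reel of copper wick, 39 mm across, 12 mm high, on the desk; origin: centre of its underside; leave it alone.
- parts_box: White compartment box, 68 x 118 x 26 mm, on the desk; origin: centre of its underside; leave it alone.
Things that resemble listed ones, but are neither listed nor needed, are in the scene too. What is shaped like the button_red but orange or purple is not meant. Leave any orange look-alike of the button_green alone.

How it is judged (in metres and radians):
On the way, in this order (a step that is already met when the one before it is completed fails the run):
1. both buttons stand head up in the seats of their own colour, let go, with the cover still off (horizontal distance between button_red and seat_red below 0.004 m and z of button_red in the frame of seat_red below 0.025 m and angle between each of button_red, button_green's own z axis and vertical below 0.2 rad and horizontal distance between button_green and seat_green below 0.004 m and z of button_green in the frame of seat_green below 0.025 m and contact force between the fingers and button_red below 0.1 N and contact force between the fingers and button_green below 0.1 N), for 0.2 s.
2. the cover sits over both dowels, the right way round (horizontal distance between cover and base_rim below 0.003 m and z of cover in the frame of base_rim below 0.012 m and angle between the y axis of cover and the y axis of base, either way round below 0.06 rad and y of cover_cable_end in the frame of base above 0.05 m), for 0.1 s.
At the end, for the whole second after the job is handed in: Held for the last second: the fingers (over 4 N) keep the cover shut against the springs, within 1 mm of the rim, 3 mm sideways, 0.05 rad in turn, 0.03 rad in tilt, cable ends together, still; each button upright in its own colour's seat within 4 mm, spring compressed (z of cover in the frame of base_rim below 0.001 m and horizontal distance between cover and base_rim below 0.003 m and angle between the z axis of cover and the z axis of base, either way round below 0.03 rad and angle between the y axis of cover and the y axis of base, either way round below 0.05 rad and y of cover_cable_end in the frame of base above 0.05 m and horizontal distance between button_red and seat_red below 0.004 m and angle between each of button_red, button_green's own z axis and vertical below 0.15 rad and z of button_red in the frame of seat_red below 0.0195 m and horizontal distance between button_green and seat_green below 0.004 m and z of button_green in the frame of seat_green below 0.0195 m and contact force between the fingers and cover above 4 N and linear speed of cover below 0.01 m/s); the arm keeps its last pose, push and grip.
It fails at once if the housing is forced: over 60 N between cover and lower half (contact force between cover and base above 60 N).
It fails at once if a bystander (screwdriver, multimeter, wick reel, parts box) is pushed more than 20 mm (distance of any of driver, meter, wick, parts_box from where it was at the start of the episode above 0.02 m).
It also fails if it takes over 72 s, if anything falls off the work surface, if the arm or the gripper's body presses on something with over 40 N, if the wrist force passes 120 N, or if a joint passes its speed limit or range.

## Working session

There is one attempt and no reset: what is moved stays moved. The work goes in short steps, Python scripts to look and compute and a tool call to move; the robot and the scene stay as the last step left them, time stands still between calls to the robot, and variables do not carry over. Pictures are saved under pics/ and viewed, at most 10 in all, crops included, and the job is handed in when it is done.

Besides the shell and the picture viewer there is one more tool, called after "Call:" as name(argument=value, ...) on one line, values as JSON. drive_tool: Moves the arm, as the interface text tells. Its arguments: {"type":"object","properties":{"offset":{"type":"array"},"turn":{"type":"array"},"hand":{"type":"array"},"newtons":{"type":"number"}},"required":["offset","turn","hand"]}

```bash
mkdir -p pics; ls; python3 - <<'E'
from rig import *
import cv2,numpy as np
for n in ("scene","top"):
    cv2.imwrite(f"pics/{n}0.png",get_image(n)); c=camera_info(n); print(n,c["fx"],c["cx"],c["cy"],np.round(c["world_to_cam"],3).tolist())
s=observe();print(s["time_s"],s["position"],s["tool_rot"],s["grip_width"])
E
```

```text
pics
scene 484.27039128980806 316.42431453701613 200.00505350309558 [[0.827, -0.561, -0.022, -0.446], [-0.308, -0.421, -0.853, 0.223], [0.47, 0.713, -0.521, 1.141], [0.0, 0.0, 0.0, 1.0]]
top 461.69706925423617 328.2099977409 198.64674442376895 [[0.003, -1.0, 0.004, -0.049], [-0.989, -0.004, -0.148, 0.521], [0.148, -0.003, -0.989, 1.373], [0.0, 0.0, 0.0, 1.0]]
0.1 [0.21343047 0.50660427 0.23077471] [[-9.21526596e-01  3.88314505e-01 -7.59614684e-04]
 [ 3.88315160e-01  9.21525944e-01 -1.12719834e-03]
 [ 2.62297175e-04 -1.33371314e-03 -9.99999076e-01]] 0.0852865125358116
```

View pics/top0.png

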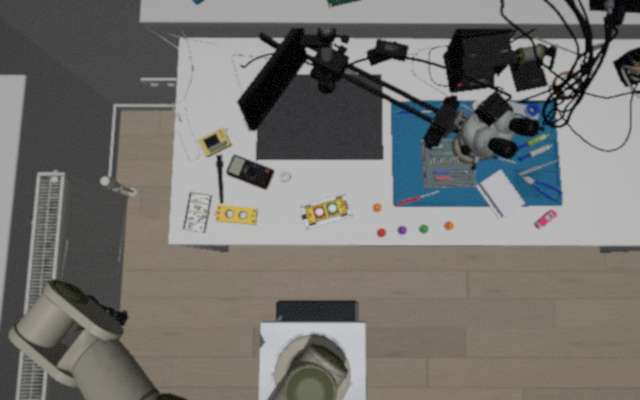

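View pics/scene0.png

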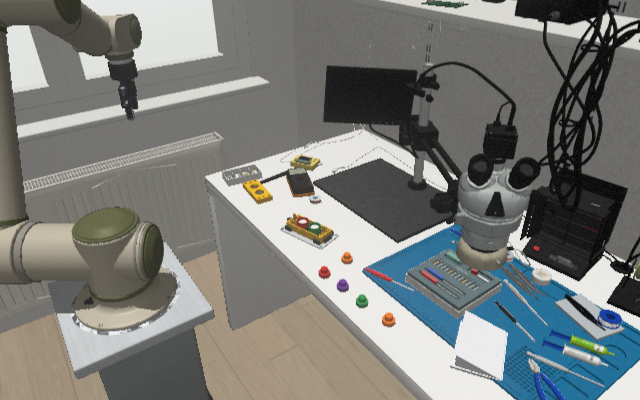

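The top view shows the cover at (236,215), base at (327,211), red button at (381,233) and green button at (424,229). The look-alikes are purple at (402,230) and orange at (377,208) and (449,226). I'll measure from both fixed views next.

```bash
cat > h.py <<'E'
from rig import *
import cv2,numpy as np
def ray(c,p):
    W=np.array(c["world_to_cam"]);R=W[:3,:3];o=-R.T@W[:3,3]
    d=R.T@np.array([(p[0]-c["cx"])/c["fx"],(p[1]-c["cy"])/c["fy"],1]);return o,d/np.linalg.norm(d)
def plane(c,p,z):
    o,d=ray(c,p);return o+d*(z-o[2])/d[2]
def tri(obs): # [(cam,px)]
    A=np.zeros((3,3));b=np.zeros(3);L=[]
    for c,p in obs:
        o,d=ray(c,p);P=np.eye(3)-np.outer(d,d);A+=P;b+=P@o;L.append((P,o))
    x=np.linalg.solve(A,b);return x,[1000*np.linalg.norm(P@(x-o)) for P,o in L]
def proj(c,X):
    q=(np.array(c["world_to_cam"])@np.append(X,1))[:3];return np.array([c["fx"]*q[0]/q[2]+c["cx"],c["fy"]*q[1]/q[2]+c["cy"]])
HUE=dict(red=[(0,5),(174,180)],green=[(50,85)],yellow=[(18,34)],orange=[(6,15)])
def mask(im,col,s=110,v=60):
    h=cv2.cvtColor(im,cv2.COLOR_BGR2HSV);m=0
    for a,b in HUE[col]: m=m|cv2.inRange(h,(a,s,v),(b,255,255))
    return m
def blobs(im,col,amin=15,**k):
    n,l,st,ce=cv2.connectedComponentsWithStats(mask(im,col,**k))
    return [(ce[i].round(1).tolist(),st[i].tolist()) for i in range(1,n) if st[i][4]>=amin]
E
python3 - <<'E'
from h import *
for n in("top","scene"):
    im=cv2.imread(f"pics/{n}0.png");c=camera_info(n)
    for col in("red","green","yellow"):
        for p,st in blobs(im,col): print(n,col,p,st,plane(c,p,.012).round(3))
cv2.imwrite("pics/w0.png",get_image("wrist"))
c=camera_info("wrist");W=c["world_to_cam"];s=observe()
T=np.eye(4);T[:3,:3]=s["tool_rot"];T[:3,3]=s["position"]
print(c["fx"],c["cx"],c["cy"],(W@T).round(3).tolist())
t=cv2.imread("pics/top0.png")[140:250,180:470];s=cv2.imread("pics/scene0.png")[150:340,190:420]
cv2.imwrite("pics/crop.png",np.vstack([cv2.resize(t,(780,296),interpolation=3),cv2.resize(s[20:120],(780,296),interpolation=3)]))
E
```

```text
top red [459.1, 84.4] [457, 83, 5, 4, 17] [ 0.902 -0.47   0.012]
top red [266.8, 170.5] [265, 169, 5, 4, 18] [0.614 0.146 0.012]
top red [408.9, 200.1] [398, 197, 21, 7, 43] [ 0.522 -0.299  0.012]
top red [381.0, 232.3] [378, 229, 7, 7, 40] [ 0.421 -0.211  0.012]
top green [333.5, 1.8] [329, 0, 10, 5, 26] [ 1.188 -0.063  0.012]
top green [423.4, 228.5] [420, 226, 7, 6, 33] [ 0.433 -0.342  0.012]
top yellow [204.3, 144.2] [201, 140, 6, 10, 18] [0.698 0.346 0.012]
top yellow [325.8, 210.3] [306, 198, 40, 25, 358] [ 0.489 -0.04   0.012]
top yellow [236.0, 214.3] [216, 206, 41, 18, 453] [0.475 0.238 0.012]
scene red [302.4, 222.8] [297, 217, 12, 12, 76] [ 0.49  -0.004  0.012]
scene red [536.0, 247.5] [533, 245, 7, 6, 32] [ 0.914 -0.452  0.012]
scene red [323.8, 271.9] [319, 266, 11, 12, 100] [ 0.417 -0.214  0.012]
scene red [378.7, 274.4] [365, 268, 27, 14, 98] [ 0.519 -0.299  0.012]
scene red [474.3, 271.5] [472, 269, 6, 6, 26] [ 0.712 -0.424  0.012]
scene red [428.9, 277.0] [421, 271, 16, 13, 73] [ 0.609 -0.375  0.012]
scene green [361.4, 299.9] [356, 295, 12, 10, 67] [ 0.43  -0.343  0.012]
scene yellow [304.8, 162.8] [291, 156, 28, 14, 121] [0.697 0.303 0.012]
scene yellow [257.0, 190.8] [243, 179, 29, 25, 398] [0.471 0.231 0.012]
scene yellow [308.0, 229.8] [286, 214, 46, 30, 379] [ 0.483 -0.042  0.012]
341.7118045825082 317.5975169859759 199.13386620212557 [[-0.001, 1.0, 0.0, -0.001], [-0.959, -0.0, -0.282, 0.028], [-0.282, -0.001, 0.959, 0.157], [0.0, 0.0, 0.0, 1.0]]
```

View pics/crop.png

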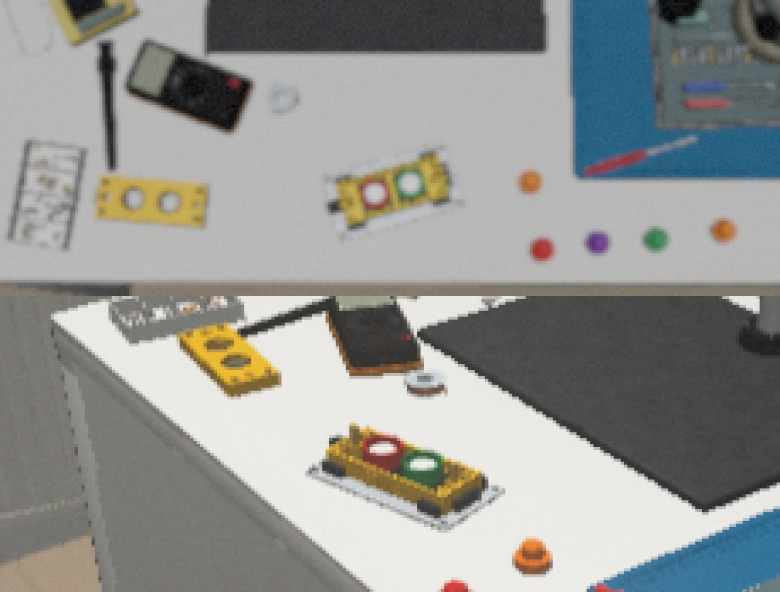

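The base's gland points to +y world, so its long axis is at about 110° and the red seat is on the gland side. The cover's long axis is at about 84°, but its cable end isn't clear yet. I'll get a close wrist view next.

```bash
cat >> h.py <<'E'
def phi(): # angle of tool y
    R=np.array(observe()["tool_rot"]);return np.degrees(np.arctan2(R[1,1],R[0,1]))
def plan(target,ph=None,rows=10,p0=None,f0=None):
    """rows of (offset, turn) for straight world motion with evenly spread turn, tool down"""
    s=observe();p=np.array(s["position"] if p0 is None else p0);f=phi() if f0 is None else f0
    ph=f if ph is None else ph
    st=(np.array(target)-p)/rows;dt=(f-ph)/rows;O=[]
    for i in range(rows):
        a=np.radians(f);y=np.array([np.cos(a),np.sin(a)]);x=np.array([-y[1],y[0]])
        O.append([round(float(v)/.04,2) for v in (x@st[:2],y@st[:2],-st[2])]);f-=dt
    print("off",O,"turn z",round(dt/6,3),"rows",rows)
E
python3 -c "
from h import *
plan([.45,.16,.2],19,10)"
```

```text
off [[-0.88, -0.57, 0.08], [-0.93, -0.49, 0.08], [-0.96, -0.41, 0.08], [-1.0, -0.33, 0.08], [-1.02, -0.25, 0.08], [-1.04, -0.16, 0.08], [-1.05, -0.07, 0.08], [-1.05, 0.02, 0.08], [-1.04, 0.1, 0.08], [-1.03, 0.19, 0.08]] turn z 0.803 rows 10
```

Call:
drive_tool(offset=[[-0.88,-0.57,0.08],[-0.93,-0.49,0.08],[-0.96,-0.41,0.08],[-1,-0.33,0.08],[-1,-0.25,0.08],[-1,-0.16,0.08],[-1,-0.07,0.08],[-1,0.02,0.08],[-1,0.1,0.08],[-1,0.19,0.08]], turn=[[0,0,0.8],[0,0,0.8],[0,0,0.8],[0,0,0.8],[0,0,0.8],[0,0,0.8],[0,0,0.8],[0,0,0.8],[0,0,0.8],[0,0,0.8]], hand=[0.4,0.4,0.4,0.4,0.4,0.4,0.4,0.4,0.4,0.4])

```text
time_s: 1.4
position: [0.446, 0.1668, 0.1991]
tool_rot: [[-0.325, 0.946, -0.0], [0.946, 0.325, -0.0], [0.0, -0.0, -1.0]]
ft_force: [-0.3, 0.2, -0.3]
grip_width: 0.034
gripper_force: 0.0
```

```bash
python3 - <<'E'
from h import *
c=camera_info("wrist");im=get_image("wrist");s=observe();print(s["time_s"],s["position"],phi(),s["grip_width"],np.abs(s["qvel"]).max())
cv2.imwrite("pics/w1.png",im);np.save("w1.npy",c,allow_pickle=True)
for col in("red","green","yellow"):
    for p,st in blobs(im,col,40): print(col,p,st,plane(c,p,.016).round(4))
plan([.44,-.2,.2],None,10)
E
```

```text
1.45 [0.4484544  0.16372604 0.19862247] 18.651333237178147 0.03425944265712805 4.05954144559634
red [467.1, 253.0] [462, 248, 12, 11, 95] [0.6208 0.1395 0.016 ]
red [294.5, 343.4] [279, 326, 31, 36, 571] [ 0.4849 -0.0258  0.016 ]
yellow [426.3, 7.4] [420, 2, 13, 11, 89] [0.4866 0.3358 0.016 ]
yellow [373.7, 108.5] [321, 35, 108, 148, 6203] [0.4749 0.2435 0.016 ]
yellow [608.1, 116.6] [585, 67, 55, 100, 2914] [0.6835 0.3075 0.016 ]
yellow [296.2, 325.1] [272, 300, 47, 65, 1402] [ 0.4793 -0.002   0.016 ]
off [[-0.85, -0.31, -0.0], [-0.85, -0.31, -0.0], [-0.85, -0.31, -0.0], [-0.85, -0.31, -0.0], [-0.85, -0.31, -0.0], [-0.85, -0.31, -0.0], [-0.85, -0.31, -0.0], [-0.85, -0.31, -0.0], [-0.85, -0.31, -0.0], [-0.85, -0.31, -0.0]] turn z 0.0 rows 10
```

View pics/w1.png

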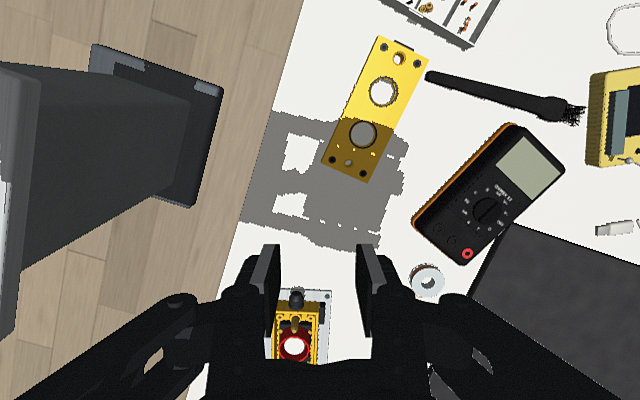

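The black half collar and bigger hole are at the cover's upper end in the image (about (405,43)), which is +y world. The base's gland is also on its upper side (297,297), so the cover needs no flip. Next I'll look over the base and then the buttons.

Call:
drive_tool(offset=[[-0.9,-0.3,0],[-0.9,-0.3,0],[-0.9,-0.3,0],[-0.9,-0.3,0],[-0.6,-0.2,0],[0,0,0],[0,0,0],[0,0,0],[0,0,0],[0,0,0]], turn=[[0,0,0],[0,0,0],[0,0,0],[0,0,0],[0,0,0],[0,0,0],[0,0,0],[0,0,0],[0,0,0],[0,0,0]], hand=[0.4,0.4,0.4,0.4,0.4,0.4,0.4,0.4,0.4,0.4])

```text
time_s: 2.7
position: [0.4477, -0.0088, 0.1993]
tool_rot: [[-0.329, 0.944, 0.0], [0.944, 0.329, -0.0], [-0.0, -0.0, -1.0]]
ft_force: [-0.7, -0.5, 0.3]
grip_width: 0.0342
gripper_force: 0.0
```

```bash
python3 - <<'E'
from h import *
c=camera_info("wrist");im=get_image("wrist");s=observe();print(s["time_s"],s["position"],phi(),np.abs(s["qvel"]).max())
cv2.imwrite("pics/w2.png",im);np.save("w2.npy",c,allow_pickle=True)
for col in("red","green","yellow"):
    for p,st in blobs(im,col,40): print(col,p,st,plane(c,p,.016).round(4))
plan([.44,-.22,.2],None,5)
E
```

```text
2.75 [ 0.44769551 -0.00885532  0.19932005] 19.175466753644155 0.2344585010623971
red [556.5, 74.6] [550, 68, 14, 14, 139] [0.6208 0.1494 0.016 ]
red [348.3, 198.2] [331, 180, 36, 38, 652] [ 0.4846 -0.0204  0.016 ]
green [343.7, 235.2] [329, 221, 34, 37, 306] [ 0.4941 -0.059   0.016 ]
yellow [345.2, 206.5] [319, 152, 60, 125, 3244] [ 0.4847 -0.0295  0.016 ]
off [[-0.98, -0.38, -0.0], [-0.98, -0.38, -0.0], [-0.98, -0.38, -0.0], [-0.98, -0.38, -0.0], [-0.98, -0.38, -0.0]] turn z 0.0 rows 5
```

View pics/w2.png

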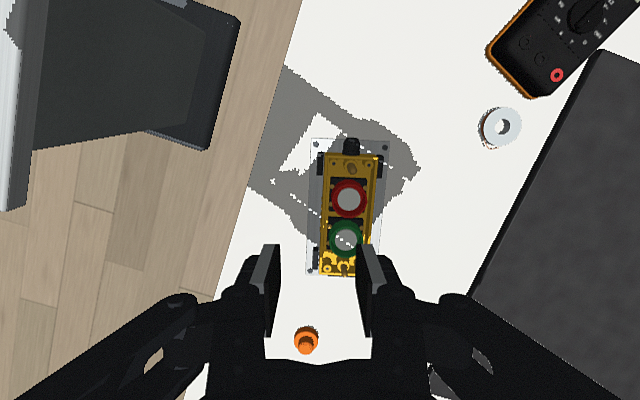

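The view shows the base with the red seat at (349,199), the green at (345,238) and the gland at (350,146). I'll move on to the buttons.

Call:
drive_tool(offset=[[-0.98,-0.4,0],[-0.98,-0.4,0],[-0.98,-0.4,0],[-0.98,-0.4,0],[-0.6,-0.3,0],[0,0,0],[0,0,0],[0,0,0],[0,0,0],[0,0,0]], turn=[[0,0,0],[0,0,0],[0,0,0],[0,0,0],[0,0,0],[0,0,0],[0,0,0],[0,0,0],[0,0,0],[0,0,0]], hand=[0.4,0.4,0.4,0.4,0.4,0.4,0.4,0.4,0.4,0.4])

```text
time_s: 4.0
position: [0.4353, -0.2044, 0.1994]
tool_rot: [[-0.329, 0.944, 0.0], [0.944, 0.329, -0.0], [-0.0, 0.0, -1.0]]
ft_force: [0.4, -0.2, -0.1]
grip_width: 0.0345
gripper_force: 0.0
```

```bash
python3 - <<'E'
from h import *
c=camera_info("wrist");im=get_image("wrist");s=observe();print(s["time_s"],s["position"],phi(),np.abs(s["qvel"]).max())
cv2.imwrite("pics/w3.png",im);np.save("w3.npy",c,allow_pickle=True)
for col in("red","green","yellow"):
    for p,st in blobs(im,col,40): print(col,p,st,plane(c,p,.016).round(4))
c2=np.load("w2.npy",allow_pickle=True).item();i2=cv2.imread("pics/w2.png");c1=np.load("w1.npy",allow_pickle=True).item()
g=cv2.inRange(i2,(130,130,130),(255,255,255))
for nm,p in(("red",(349,199)),("green",(345,238))):
    m=mask(i2,nm);m[:p[1]-30]=0;m[p[1]+30:]=0;m[:,:315]=0;m[:,385:]=0
    pts=cv2.findNonZero(m);print(nm,"rim",cv2.minEnclosingCircle(pts),plane(c2,cv2.minEnclosingCircle(pts)[0],.035).round(4))
    w=g[p[1]-16:p[1]+16,p[0]-16:p[0]+16];q=cv2.minEnclosingCircle(cv2.findNonZero(w));q=np.array(q[0])+np.array(p)-16;print(nm,"plunger",q,plane(c2,q,.029).round(4))
E
```

```text
4.05 [ 0.43526406 -0.2045786   0.19937333] 19.175951075277393 0.17722033736457934
red [442.1, 4.1] [426, 0, 37, 12, 254] [ 0.4871 -0.0285  0.016 ]
red [301.1, 174.6] [287, 161, 28, 28, 619] [ 0.4204 -0.2088  0.016 ]
green [440.7, 40.8] [423, 18, 41, 44, 451] [ 0.4982 -0.055   0.016 ]
green [282.2, 291.2] [278, 281, 9, 20, 91] [ 0.4416 -0.3376  0.016 ]
yellow [435.9, 54.2] [400, 0, 76, 94, 3055] [ 0.4988 -0.0664  0.016 ]
red rim ((347.9257507324219, 198.4604034423828), 19.2215633392334) [ 0.4809 -0.0161  0.035 ]Traceback (most recent call last):
  File "<stdin>", line 11, in <module>
cv2.error: OpenCV(4.12.0) /io/opencv/modules/imgproc/src/shapedescr.cpp:201: error: (-215:Assertion failed) count >= 0 && (depth == CV_32F || depth == CV_32S) in function 'minEnclosingCircle'
```

View pics/w3.png

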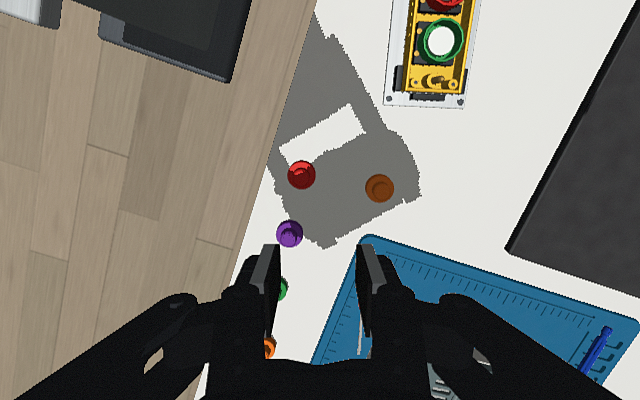

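```bash
python3 - <<'E'
from h import *
C={n:(np.load(f"w{n}.npy",allow_pickle=True).item(),cv2.imread(f"pics/w{n}.png")) for n in(1,2,3)}
def ring(n,col,roi):
    m=mask(C[n][1],col,90,35);k=np.zeros_like(m);x,y,w,h=roi;k[y:y+h,x:x+w]=1;m=m*k
    N,l,st,ce=cv2.connectedComponentsWithStats(m);i=1+st[1:,4].argmax()
    pts=cv2.convexHull(cv2.findNonZero((l==i).astype(np.uint8)));e=cv2.fitEllipse(pts);return np.array(e[0]),np.round(e[1],1),st[i].tolist()
r2=ring(2,"red",(315,170,70,60));g2=ring(2,"green",(315,212,70,55));g3=ring(3,"green",(410,10,70,60))
print(r2,g2,g3)
print("red z35",plane(C[2][0],r2[0],.035),"green z35",plane(C[2][0],g2[0],.035),plane(C[3][0],g3[0],.035))
print("tri green",tri([(C[2][0],g2[0]),(C[3][0],g3[0])]))
b=ring(3,"red",(280,150,50,50));print(b,plane(C[3][0],b[0],.009))
s,t=camera_info("scene"),camera_info("top")
print("red",tri([(C[3][0],b[0]),(s,(323.8,271.9)),(t,(381,232.3))]))
print("green",tri([(s,(361.4,299.9)),(t,(423.4,228.5))]))
E
```

```text
(array([348.34246826, 198.33148193]), array([35.7, 39.5]), [331, 179, 36, 40, 690]) (array([344.9105835 , 238.12463379]), array([34.4, 38.2]), [328, 219, 35, 39, 597]) (array([440.3260498 ,  40.76243591]), array([41.4, 50.7]), [417, 18, 47, 46, 984])
red z35 [ 0.48120288 -0.01583726  0.035     ] green z35 [ 0.49221615 -0.05457693  0.035     ] [ 0.49286034 -0.05985683  0.035     ]
tri green (array([ 0.4945667 , -0.05776444,  0.02660616]), [np.float64(0.48703090756066025), np.float64(0.4870309075606479)])
(array([301.17480469, 174.47662354]), array([27.8, 28.6]), [287, 161, 29, 28, 637]) [ 0.42056989 -0.21016302  0.009     ]
red (array([ 0.42045076, -0.21040476,  0.00799022]), [np.float64(0.14624650898528657), np.float64(1.2870711531079397), np.float64(1.1724071416192585)])
green (array([ 0.4325478 , -0.34168565,  0.0095581 ]), [np.float64(1.1863257862293257), np.float64(1.1863257862292336)])
```

```bash
python3 -c "
from h import *
plan([.4205,-.2103,.06],None,5)"
```

```text
off [[-0.0, -0.08, 0.7], [-0.0, -0.08, 0.7], [-0.0, -0.08, 0.7], [-0.0, -0.08, 0.7], [-0.0, -0.08, 0.7]] turn z 0.0 rows 5
```

Call:
drive_tool(offset=[[0,-0.08,0.7],[0,-0.08,0.7],[0,-0.08,0.7],[0,-0.08,0.7],[0,-0.08,0.7],[0,0,0],[0,0,0],[0,0,0],[0,0,0],[0,0,0]], turn=[[0,0,0],[0,0,0],[0,0,0],[0,0,0],[0,0,0],[0,0,0],[0,0,0],[0,0,0],[0,0,0],[0,0,0]], hand=[0.4,0.4,0.4,0.4,0.4,0.4,0.4,0.4,0.4,0.4], newtons=25)

```text
time_s: 5.3
position: [0.4202, -0.2101, 0.0597]
tool_rot: [[-0.328, 0.945, 0.0], [0.945, 0.328, -0.0], [-0.001, 0.0, -1.0]]
ft_force: [-0.5, 0.5, 0.5]
grip_width: 0.034
gripper_force: 0.0
```

```bash
python3 - <<'E'
from h import *
c=camera_info("wrist");im=get_image("wrist");s=observe();print(s["time_s"],s["position"],phi())
cv2.imwrite("pics/w4.png",im);np.save("w4.npy",c,allow_pickle=True)
for p,st in blobs(im,"red",100,s=90,v=35): print(p,st,plane(c,p,.012).round(4))
print(proj(c,s["position"]),proj(c,[.4205,-.2103,.024]))
plan([.4205,-.2103,.0145],None,3)
E
```

```text
5.35 [ 0.42018012 -0.21014283  0.05958194] 19.15424636899776
[317.1, 222.5] [294, 199, 47, 48, 1784] [ 0.4199 -0.2088  0.012 ]
[316.56515605 261.29377577] [317.13365124 232.69512502]
off [[-0.0, 0.0, 0.38], [-0.0, 0.0, 0.38], [-0.0, 0.0, 0.38]] turn z 0.0 rows 3
```

View pics/w4.png

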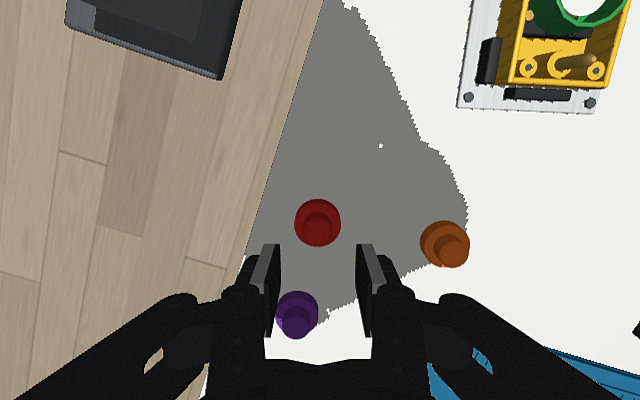

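The red button's skirt is at (317,222), centred between the fingers. I'll pick it.

Call:
drive_tool(offset=[[0.03,0,0.38],[0,0,0.38],[0,0,0.37],[0,0,0],[0,0,0],[0,0,0],[0,0,0],[0,0,0],[0,0,0],[0,0,-0.7]], turn=[[0,0,0],[0,0,0],[0,0,0],[0,0,0],[0,0,0],[0,0,0],[0,0,0],[0,0,0],[0,0,0],[0,0,0]], hand=[0.4,0.4,0.4,0.4,0,0,0,0,0,0], newtons=25)

```text
time_s: 6.6
position: [0.419, -0.2084, 0.0414]
tool_rot: [[-0.328, 0.945, -0.003], [0.945, 0.328, 0.002], [0.003, -0.002, -1.0]]
ft_force: [0.0, 0.0, 0.0]
grip_width: 0.0151
gripper_force: 24.6
```

```bash
python3 - <<'E'
from h import *
s=observe();print(s["position"],phi(),s["grip_width"])
plan([.465,.025,.16],16,7)
E
```

```text
[ 0.41896784 -0.20836     0.04140164] 19.144912166619473 0.015130697110102044
off [[0.73, 0.43, -0.42], [0.74, 0.42, -0.42], [0.74, 0.42, -0.42], [0.74, 0.41, -0.42], [0.75, 0.41, -0.42], [0.75, 0.4, -0.42], [0.75, 0.39, -0.42]] turn z 0.075 rows 7
```

```bash
python3 - <<'E'
from h import *
plan([.489,-.045,.16],16,6)
E
```

```text
off [[0.55, 0.5, -0.49], [0.55, 0.49, -0.49], [0.56, 0.49, -0.49], [0.56, 0.48, -0.49], [0.57, 0.48, -0.49], [0.57, 0.47, -0.49]] turn z 0.087 rows 6
```

Call:
drive_tool(offset=[[0,0,-1],[0.55,0.5,-0.6],[0.55,0.5,-0.6],[0.55,0.5,-0.6],[0.56,0.48,0],[0.57,0.48,0],[0.57,0.47,0],[0,0,0],[0,0,0],[0,0,0]], turn=[[0,0,0.1],[0,0,0.1],[0,0,0.1],[0,0,0.1],[0,0,0.1],[0,0,0],[0,0,0],[0,0,0],[0,0,0],[0,0,0]], hand=[0,0,0,0,0,0,0,0,0,0])

```text
time_s: 7.85
position: [0.4919, -0.047, 0.1541]
tool_rot: [[-0.277, 0.961, -0.0], [0.961, 0.277, -0.0], [0.0, -0.0, -1.0]]
ft_force: [0.2, -0.2, -0.0]
grip_width: 0.0153
gripper_force: 24.6
```

```bash
python3 - <<'E'
from h import *
c=camera_info("wrist");im=get_image("wrist");s=observe();print(s["time_s"],s["position"],phi(),s["grip_width"],s["gripper_force"])
cv2.imwrite("pics/w5.png",im);np.save("w5.npy",c,allow_pickle=True)
for col in ("red","green","yellow"):
  for p,st in blobs(im,col,100,s=90,v=35): print(col,p,st,plane(c,p,.035).round(4))
E
```

```text
7.9 [ 0.49195807 -0.04699973  0.15411085] 16.086373337325064 0.015074679728036123 24.56529148388654
red [316.1, 153.2] [295, 131, 43, 45, 898] [ 0.4825 -0.0168  0.035 ]
red [317.5, 256.8] [292, 227, 51, 63, 2111] [ 0.5077 -0.1004  0.035 ]
green [316.4, 203.0] [296, 181, 42, 45, 900] [ 0.4938 -0.0552  0.035 ]
yellow [316.0, 156.1] [283, 99, 66, 144, 4672] [ 0.483  -0.0189  0.035 ]
```

View pics/w5.png

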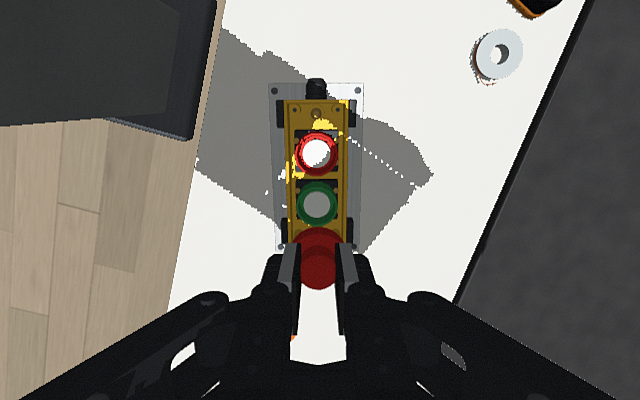

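```bash
cat >> h.py <<'E'
def ring(im,col,roi):
    m=mask(im,col,90,35);k=np.zeros_like(m);x,y,w,h=roi;k[y:y+h,x:x+w]=1;m=m*k
    N,l,st,ce=cv2.connectedComponentsWithStats(m);i=1+st[1:,4].argmax()
    pts=cv2.convexHull(cv2.findNonZero((l==i).astype(np.uint8)));e=cv2.fitEllipse(pts);return np.array(e[0]),np.round(e[1],1),st[i].tolist()
def view(n): return np.load(f"w{n}.npy",allow_pickle=True).item(),cv2.imread(f"pics/w{n}.png")
E
python3 - <<'E'
from h import *
c5,i5=view(5);c2,i2=view(2);c3,i3=view(3)
r5=ring(i5,"red",(290,128,55,52));g5=ring(i5,"green",(290,178,55,52));r2=ring(i2,"red",(315,170,70,60));g2=ring(i2,"green",(315,212,70,55));g3=ring(i3,"green",(410,10,70,60))
print(r5,g5)
R=plane(c5,r5[0],.035);G=plane(c5,g5[0],.035);print(R,G,np.linalg.norm(R-G),np.degrees(np.arctan2(*(R-G)[[1,0]]))-90)
print("tri",tri([(c5,r5[0]),(c2,r2[0])]),tri([(c5,g5[0]),(c2,g2[0]),(c3,g3[0])]))
# white plunger centres
w=cv2.inRange(i5,(140,140,140),(255,255,255))
for nm,p in(("r",(316,152)),("g",(318,204))):
    k=np.zeros_like(w);cv2.circle(k,p,16,255,-1);q=cv2.moments(w&k);q=(q["m10"]/q["m00"],q["m01"]/q["m00"]);print(nm,q,plane(c5,q,.029))
# housing long edges direction
m=mask(i5,"yellow",90,35);e=[]
for r in range(105,230,5):
    xs=np.nonzero(m[r,280:355])[0]
    if len(xs): e.append((r,xs.min()+280,xs.max()+280))
print(e)
E
```

```text
(array([316.04803467, 153.15376282]), array([43.2, 45.4]), [295, 131, 43, 45, 898]) (array([316.37158203, 203.46939087]), array([41.7, 45.4]), [296, 181, 42, 45, 900])
[ 0.48245419 -0.0167319   0.035     ] [ 0.49385107 -0.05557426  0.035     ] 0.040479847884649235 16.352404992929507
tri (array([ 0.48280985, -0.01801183,  0.02622168]), [np.float64(0.030992403451763205), np.float64(0.03099240345177241)]) (array([ 0.49451949, -0.05783708,  0.02682053]), [np.float64(0.15984485211364047), np.float64(0.5172836674775547), np.float64(0.47720311156970446)])
r (314.4671814671815, 151.70849420849422) [ 0.4811789  -0.01687371  0.029     ]Traceback (most recent call last):
  File "<stdin>", line 10, in <module>
ZeroDivisionError: float division by zero
```

```bash
python3 - <<'E'
from h import *
c,i=view(5);p=np.array([.49196,-.047,.1541]);a=np.radians(16.09);X=np.array([-np.sin(a),np.cos(a),0]);Y=np.array([np.cos(a),np.sin(a),0])
m=mask(i,"red",90,35);m[:222]=0
for r in (227,230,234,238,242,246):
    xs=np.nonzero(m[r])[0];print(r,xs.min(),xs.max(), [(1000*(plane(c,(u,r),.1541-.0125)-p)@np.array([X,Y]).T).round(1).tolist() for u in(xs.min(),xs.max())])
print("tcp px",proj(c,p))
# use the nest's white plate etc: dowel tip big
c4,i4=view(4);b=ring(i4,"red",(280,190,70,70));q=np.array([.4202,-.2101,0]);a=np.radians(19.15);X=np.array([-np.sin(a),np.cos(a),0]);Y=np.array([np.cos(a),np.sin(a),0])
for z in(.006,.012): d=plane(c4,b[0],z)-q;print(b,1000*d@X,1000*d@Y)
E
```

```text
227 315 320 [[12.1, -0.9], [12.1, 1.6]]
230 305 331 [[10.6, -5.8], [10.6, 6.9]]
234 299 336 [[8.5, -8.7], [8.5, 9.4]]
238 295 340 [[6.4, -10.7], [6.4, 11.4]]
242 292 342 [[4.2, -12.2], [4.2, 12.4]]
246 301 334 [[2.1, -7.8], [2.1, 8.5]]
tcp px [316.7916056  261.42220831]
(array([317.07006836, 222.51875305]), array([47. , 47.8]), [294, 199, 47, 48, 1784]) -0.8882806097170896 0.1726712906918224
(array([317.07006836, 222.51875305]), array([47. , 47.8]), [294, 199, 47, 48, 1784]) 1.337275249377172 0.17766535325763752
```

```bash
python3 - <<'E'
from h import *
plan([.482,-.0152,.056],None,4)
E
```

```text
off [[0.21, -0.0, 0.61], [0.21, -0.0, 0.61], [0.21, -0.0, 0.61], [0.21, -0.0, 0.61]] turn z 0.0 rows 4
```

Call:
drive_tool(offset=[[0.21,0,0.61],[0.21,0,0.61],[0.21,0,0.61],[0.21,0,0.61],[0,0,0],[0,0,0],[0,0,0],[0,0,0],[0,0,0],[0,0,0]], turn=[[0,0,0],[0,0,0],[0,0,0],[0,0,0],[0,0,0],[0,0,0],[0,0,0],[0,0,0],[0,0,0],[0,0,0]], hand=[0,0,0,0,0,0,0,0,0,0])

```text
time_s: 9.15
position: [0.4829, -0.0141, 0.0566]
tool_rot: [[-0.278, 0.961, 0.0], [0.961, 0.278, -0.0], [-0.0, 0.0, -1.0]]
ft_force: [-0.3, 0.1, -1.4]
grip_width: 0.0149
gripper_force: 24.6
```

```bash
python3 - <<'E'
from h import *
c=camera_info("wrist");im=get_image("wrist");s=observe();print(s["time_s"],s["position"],phi(),s["grip_width"],s["gripper_force"])
cv2.imwrite("pics/w6.png",im);np.save("w6.npy",c,allow_pickle=True)
t=get_image("top");sc=get_image("scene");cv2.imwrite("pics/t6.png",t);cv2.imwrite("pics/s6.png",sc)
A=cv2.resize(im[130:300,220:420],(800,0) and (700,595) ,interpolation=2)
cv2.imwrite("pics/w6c.png",A)
E
```

```text
9.2 [ 0.48285933 -0.01406042  0.05657873] 16.15099390892315 0.015194382999344707 24.56773353042081
```

View pics/w6c.png

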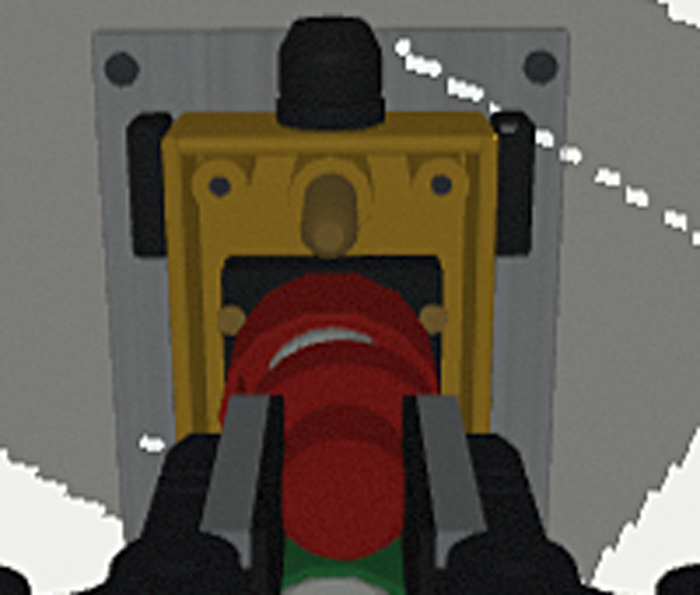

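```bash
python3 - <<'E'
from h import *
c,i=view(6);p=np.array([.48286,-.01406,.05658]);a=np.radians(16.15);X=np.array([-np.sin(a),np.cos(a),0]);Y=np.array([np.cos(a),np.sin(a),0])
print(i[200:236,314].tolist())
f=lambda u,r,z:(1000*(plane(c,(u,r),z)-p)@np.array([X,Y]).T).round(1)
print("rim outer",f(314.3,219.4,.035),"inner",f(314.3,224.3,.035),"skirt",f(317,228.6,p[2]-.013),"head c",f(318,0+220,p[2]))
print("dowel tip",f(314.3,130+228/3.5,.045), "cup cols", f(220+222/3.5,233,.035),f(220+438/3.5,233,.035))
E
```

```text
[[39, 78, 98], [36, 71, 90], [35, 62, 77], [25, 48, 60], [16, 15, 10], [21, 21, 17], [17, 16, 11], [25, 26, 36], [18, 19, 66], [11, 9, 82], [15, 19, 82], [11, 15, 78], [18, 18, 82], [16, 19, 82], [15, 16, 81], [6, 10, 78], [25, 23, 84], [17, 19, 80], [12, 20, 78], [22, 23, 94], [22, 27, 111], [14, 19, 102], [11, 16, 101], [63, 66, 101], [101, 105, 93], [113, 117, 108], [115, 121, 121], [53, 56, 93], [12, 12, 80], [12, 13, 79], [13, 13, 81], [14, 15, 80], [10, 12, 77], [18, 17, 85], [19, 17, 94], [19, 19, 103]]
rim outer [12.8 -1.2] inner [10.1 -1.2] skirt [11.1  0.1] head c [20.2  0.6]
dowel tip [28.4 -1.1] cup cols [  5.3 -17.2] [ 5.3 14.7]
```

Call:
drive_tool(offset=[[-0.045,-0.035,0],[0,0,0],[0,0,0.08],[0,0,0.08],[0,0,0.08],[0,0,0.07],[0,0,0],[0,0,0],[0,0,0],[0,0,0]], turn=[[0,0,0],[0,0,0],[0,0,0],[0,0,0],[0,0,0],[0,0,0],[0,0,0],[0,0,0],[0,0,0],[0,0,0]], hand=[0,0,0,0,0,0,0,0,0,0])

```text
time_s: 10.55
position: [0.482, -0.0162, 0.0442]
tool_rot: [[-0.278, 0.961, 0.0], [0.961, 0.278, -0.0], [-0.0, 0.0, -1.0]]
ft_force: [-0.5, 0.3, -0.7]
grip_width: 0.0153
gripper_force: 24.5
```

Call:
drive_tool(offset=[[0,0,0],[0,0,0],[0,0,0],[0,0,0],[0,0,-0.3],[0,0,-0.9],[0,0,-0.9],[-0.3,0,-0.3],[0,0,0],[0,0,0]], turn=[[0,0,0],[0,0,0],[0,0,0],[0,0,0],[0,0,0],[0,0,0],[0,0,0],[0,0,0],[0,0,0],[0,0,0]], hand=[0.4,0.4,0.4,0.4,0.4,0.4,0.4,0.4,0.4,0.4])

```text
time_s: 11.8
position: [0.4847, -0.0276, 0.139]
tool_rot: [[-0.278, 0.961, -0.002], [0.961, 0.278, 0.001], [0.001, -0.002, -1.0]]
ft_force: [0.5, -0.4, -0.3]
grip_width: 0.0341
gripper_force: 0.0
```

```bash
python3 - <<'E'
from h import *
c=camera_info("wrist");im=get_image("wrist");s=observe();print(s["time_s"],s["position"],phi(),s["grip_width"])
cv2.imwrite("pics/w7.png",im);np.save("w7.npy",c,allow_pickle=True)
for col in("red","green"):
    for p,st in blobs(im,col,100,s=90,v=35): print(col,p,st,plane(c,p,.04).round(4))
cv2.imwrite("pics/w7c.png",cv2.resize(im[70:270,220:420],(590,590),interpolation=2))
plan([.4325,-.3417,.14],17,9)
E
```

```text
11.85 [ 0.48472765 -0.02756028  0.1389733 ] 16.136707172779413 0.03438568967794127
red [575.9, 6.5] [568, 0, 18, 15, 200] [0.6066 0.1407 0.04  ]
red [318.3, 183.1] [296, 159, 45, 49, 1690] [ 0.4819 -0.0149  0.04  ]
green [318.5, 232.9] [298, 210, 42, 47, 1001] [ 0.4928 -0.0522  0.04  ]
off [[-0.8, -0.38, -0.0], [-0.8, -0.38, -0.0], [-0.8, -0.38, -0.0], [-0.8, -0.39, -0.0], [-0.8, -0.39, -0.0], [-0.79, -0.39, -0.0], [-0.79, -0.39, -0.0], [-0.79, -0.39, -0.0], [-0.79, -0.39, -0.0]] turn z -0.016 rows 9
```

View pics/w7c.png

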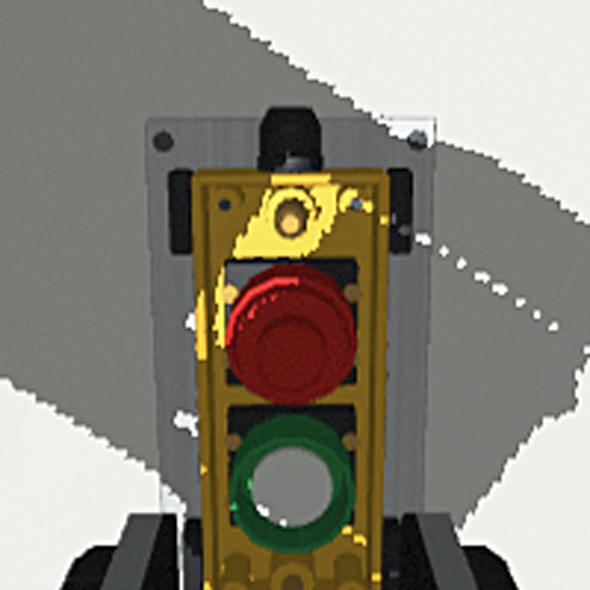

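The red button sits concentric in its cup at crop (292,333). That was the tenth and last picture, so from here I check by numbers only. Next is the green button.

Call:
drive_tool(offset=[[-0.8,-0.38,0],[-0.8,-0.38,0],[-0.8,-0.38,0],[-0.8,-0.38,0],[-0.8,-0.39,0],[-0.8,-0.39,0.3],[-0.79,-0.39,0.5],[-0.79,-0.39,0.6],[-0.79,-0.39,0.6],[0,0,0]], turn=[[0,0,0],[0,0,0],[0,0,0],[0,0,0],[0,0,0],[0,0,0],[0,0,0],[0,0,0],[0,0,0],[0,0,0]], hand=[0.4,0.4,0.4,0.4,0.4,0.4,0.4,0.4,0.4,0.4])

```text
time_s: 13.1
position: [0.4305, -0.3426, 0.0575]
tool_rot: [[-0.276, 0.961, -0.003], [0.961, 0.276, 0.004], [0.004, -0.002, -1.0]]
ft_force: [-0.0, 0.9, 0.8]
grip_width: 0.0346
gripper_force: 0.0
```

```bash
python3 - <<'E'
from h import *
import time
get_image("top");get_image("top")
c=camera_info("wrist");im=get_image("wrist");s=observe();print(s["time_s"],s["position"],phi(),s["grip_width"])
cv2.imwrite("pics/w8.png",im);np.save("w8.npy",c,allow_pickle=True)
for p,st in blobs(im,"green",200,s=90,v=30): print(p,st)
b=ring(im,"green",(240,120,160,160));print(b)
p=np.array(s["position"]);a=np.radians(phi());X=np.array([-np.sin(a),np.cos(a),0]);Y=np.array([np.cos(a),np.sin(a),0])
for z in(.006,.009,.012): d=plane(c,b[0],z);print(z,d.round(4),((d-p)@np.array([X,Y]).T*1000).round(1))
E
```

```text
13.25 [ 0.43189573 -0.34089438  0.06007562] 16.178845783620424 0.033786095187392964
[317.7, 224.4] [295, 201, 46, 47, 1733]
(array([317.79272461, 224.44252014]), array([46.2, 47.4]), [295, 201, 46, 47, 1733])
0.006 [ 0.4326 -0.3428  0.006 ] [-2.   0.2]
0.009 [ 0.4323 -0.3417  0.009 ] [-0.9  0.2]
0.012 [ 0.432  -0.3406  0.012 ] [0.3 0.2]
```

Call:
drive_tool(offset=[[-0.05,0,0.38],[0,0,0.38],[0,0,0.38],[0,0,0],[0,0,0],[0,0,0],[0,0,0],[0,0,0],[0,0,0],[0,0,-0.7]], turn=[[0,0,0],[0,0,0],[0,0,0],[0,0,0],[0,0,0],[0,0,0],[0,0,0],[0,0,0],[0,0,0],[0,0,0]], hand=[0.4,0.4,0.4,0.4,0,0,0,0,0,0])

```text
time_s: 14.5
position: [0.4316, -0.3429, 0.0414]
tool_rot: [[-0.278, 0.961, -0.003], [0.961, 0.278, 0.003], [0.004, -0.002, -1.0]]
ft_force: [0.5, -0.1, -0.6]
grip_width: 0.0148
gripper_force: 24.4
```

```bash
python3 - <<'E'
from h import *
s=observe();print(s["time_s"],s["position"],phi(),s["grip_width"])
plan([.4945,-.0585,.11],16.2,9)
E
```

```text
14.5 [ 0.43162178 -0.34292895  0.04141036] 16.145629327708722 0.014782223194623979
off [[0.71, 0.39, -0.19], [0.71, 0.39, -0.19], [0.71, 0.39, -0.19], [0.71, 0.39, -0.19], [0.71, 0.39, -0.19], [0.71, 0.39, -0.19], [0.71, 0.39, -0.19], [0.71, 0.39, -0.19], [0.71, 0.39, -0.19]] turn z -0.001 rows 9
```

Call:
drive_tool(offset=[[0.71,0.39,-0.9],[0.71,0.39,-0.8],[0.71,0.39,0],[0.71,0.39,0],[0.71,0.39,0],[0.71,0.39,0],[0.71,0.39,0],[0.71,0.39,0],[0.71,0.39,0],[0,0,0]], turn=[[0,0,0],[0,0,0],[0,0,0],[0,0,0],[0,0,0],[0,0,0],[0,0,0],[0,0,0],[0,0,0],[0,0,0]], hand=[0,0,0,0,0,0,0,0,0,0])

```text
time_s: 15.75
position: [0.4961, -0.0576, 0.1105]
tool_rot: [[-0.281, 0.96, -0.0], [0.96, 0.281, 0.0], [0.0, -0.0, -1.0]]
ft_force: [-0.7, -0.4, 0.9]
grip_width: 0.0148
gripper_force: 24.5
```

```bash
python3 - <<'E'
from h import *
get_image("top");get_image("top");s=observe();print(s["time_s"],s["position"],phi(),s["grip_width"])
plan([.4945,-.0585,.062],None,3)
E
```

```text
15.85 [ 0.49605377 -0.05936102  0.11051662] 16.18604619172621 0.015499146019572243
off [[0.01, -0.01, 0.4], [0.01, -0.01, 0.4], [0.01, -0.01, 0.4]] turn z 0.0 rows 3
```

Call:
drive_tool(offset=[[0.02,-0.04,0.45],[0,0,0.45],[0,0,0.45],[0,0,0],[0,0,0],[0,0,0],[0,0,0],[0,0,0],[0,0,0],[0,0,0]], turn=[[0,0,0],[0,0,0],[0,0,0],[0,0,0],[0,0,0],[0,0,0],[0,0,0],[0,0,0],[0,0,0],[0,0,0]], hand=[0,0,0,0,0,0,0,0,0,0])

```text
time_s: 17.1
position: [0.4943, -0.0588, 0.0565]
tool_rot: [[-0.278, 0.961, -0.0], [0.961, 0.278, 0.0], [0.0, -0.0, -1.0]]
ft_force: [1.3, -0.7, -0.6]
grip_width: 0.015
gripper_force: 24.5
```

```bash
python3 - <<'E'
from h import *
c=camera_info("wrist");im=get_image("wrist");s=observe();print(s["time_s"],s["position"],phi(),s["grip_width"])
cv2.imwrite("pics/w9.png",im);np.save("w9.npy",c,allow_pickle=True)
g=mask(im,"green",80,30)
for r in range(204,246,2):
    xs=np.nonzero(g[r,250:390])[0]+250;rr=np.nonzero(mask(im,"red",90,30)[r,250:390])[0]+250
    print(r,len(xs),(xs.min(),xs.max()) if len(xs) else "",(rr.min(),rr.max()) if len(rr) else "",im[r,317].tolist())
E
```

```text
17.15 [ 0.49435255 -0.05879115  0.05653118] 16.154557544991107 0.015013923774869308
204 30 (np.int64(303), np.int64(332))  [30, 58, 19]
206 38 (np.int64(299), np.int64(336))  [33, 60, 23]
208 41 (np.int64(297), np.int64(337))  [30, 59, 20]
210 45 (np.int64(296), np.int64(340))  [31, 58, 20]
212 48 (np.int64(294), np.int64(341))  [44, 80, 31]
214 49 (np.int64(293), np.int64(341))  [38, 74, 26]
216 48 (np.int64(292), np.int64(343))  [65, 83, 62]
218 36 (np.int64(290), np.int64(344))  [110, 112, 112]
220 31 (np.int64(290), np.int64(345))  [115, 120, 117]
222 42 (np.int64(289), np.int64(345))  [27, 56, 15]
224 51 (np.int64(289), np.int64(346))  [33, 59, 21]
226 55 (np.int64(288), np.int64(346))  [27, 57, 17]
228 60 (np.int64(288), np.int64(347))  [37, 72, 25]
230 60 (np.int64(288), np.int64(347))  [42, 78, 29]
232 62 (np.int64(287), np.int64(348))  [37, 75, 23]
234 62 (np.int64(287), np.int64(348))  [35, 74, 23]
236 62 (np.int64(287), np.int64(348))  [38, 75, 24]
238 63 (np.int64(286), np.int64(348))  [37, 75, 25]
240 64 (np.int64(286), np.int64(349))  [32, 59, 22]
242 64 (np.int64(286), np.int64(349))  [31, 61, 21]
244 34 (np.int64(301), np.int64(334))  [31, 58, 17]
```

Call:
drive_tool(offset=[[-0.015,0,0],[0,0,0],[0,0,0.08],[0,0,0.08],[0,0,0.08],[0,0,0.07],[0,0,0],[0,0,0],[0,0,0],[0,0,0]], turn=[[0,0,0],[0,0,0],[0,0,0],[0,0,0],[0,0,0],[0,0,0],[0,0,0],[0,0,0],[0,0,0],[0,0,0]], hand=[0,0,0,0,0,0,0,0,0,0])

```text
time_s: 18.4
position: [0.4945, -0.0594, 0.0442]
tool_rot: [[-0.278, 0.961, 0.0], [0.961, 0.278, -0.0], [-0.0, 0.0, -1.0]]
ft_force: [-0.3, 0.1, 0.2]
grip_width: 0.0152
gripper_force: 24.5
```

Call:
drive_tool(offset=[[0,0,0],[0,0,0],[0,0,0],[0,0,0],[0,0,-0.3],[0,0,-0.9],[0,0,-0.9],[0.2,0,-0.4],[0,0,0],[0,0,0]], turn=[[0,0,0],[0,0,0],[0,0,0],[0,0,0],[0,0,0],[0,0,0],[0,0,0],[0,0,0],[0,0,0],[0,0,0]], hand=[0.4,0.4,0.4,0.4,0.4,0.4,0.4,0.4,0.4,0.4])

```text
time_s: 19.65
position: [0.492, -0.0518, 0.1437]
tool_rot: [[-0.278, 0.961, -0.001], [0.961, 0.278, 0.0], [0.0, -0.001, -1.0]]
ft_force: [-0.2, 0.4, -0.1]
grip_width: 0.0342
gripper_force: 0.0
```

```bash
python3 - <<'E'
from h import *
c=camera_info("wrist");im=get_image("wrist");s=observe();print(s["time_s"],s["position"],phi(),s["grip_width"])
cv2.imwrite("pics/w10.png",im);np.save("w10.npy",c,allow_pickle=True)
for col in("red","green"):
    for p,st in blobs(im,col,300,s=80,v=30): print(col,p,st,plane(c,p,.038).round(4))
# white left inside the cups?
w=cv2.inRange(cv2.cvtColor(im,cv2.COLOR_BGR2HSV),(0,0,90),(180,50,255));print("pale px near green",[int((w[r,300:336]>0).sum()) for r in range(170,240,5)])
g=mask(im,"green",80,30);ys,xs=np.nonzero(g[100:245,280:360]);print("solid",len(ys),np.pi/4*(np.ptp(xs)+1)*(np.ptp(ys)+1))
plan([.473,.24,.17],-6,8)
E
```

```text
19.7 [ 0.49199158 -0.05176201  0.14346275] 16.144925188238844 0.034258425227916146
red [317.7, 149.2] [296, 126, 45, 47, 1671] [ 0.4823 -0.0163  0.038 ]
green [317.9, 201.8] [297, 179, 43, 46, 1603] [ 0.4935 -0.0547  0.038 ]
pale px near green [0, 0, 0, 0, 0, 0, 0, 0, 0, 0, 0, 0, 0, 0]
solid 1603 1553.5175672001526
off [[0.89, 0.2, -0.08], [0.9, 0.15, -0.08], [0.91, 0.11, -0.08], [0.91, 0.07, -0.08], [0.91, 0.02, -0.08], [0.91, -0.02, -0.08], [0.91, -0.07, -0.08], [0.91, -0.11, -0.08]] turn z 0.461 rows 8
```

Call:
drive_tool(offset=[[0.89,0.2,-0.08],[0.9,0.15,-0.08],[0.91,0.11,-0.08],[0.91,0.07,-0.08],[0.91,0.02,-0.08],[0.91,-0.02,-0.08],[0.91,-0.07,-0.08],[0.7,-0.1,-0.08],[0,0,0],[0,0,0]], turn=[[0,0,0.46],[0,0,0.46],[0,0,0.46],[0,0,0.46],[0,0,0.46],[0,0,0.46],[0,0,0.46],[0,0,0.46],[0,0,0],[0,0,0]], hand=[0.8,0.8,0.8,0.8,0.8,0.8,0.8,0.8,0.8,0.8])

```text
time_s: 20.95
position: [0.4732, 0.2307, 0.1691]
tool_rot: [[0.103, 0.995, -0.001], [0.995, -0.103, -0.001], [-0.001, -0.001, -1.0]]
ft_force: [-0.1, 0.3, 0.1]
grip_width: 0.0682
gripper_force: 0.0
```

```bash
cat > cov.py <<'E'
from h import *
import sys
n=sys.argv[1]
get_image("top");c=camera_info("wrist");im=get_image("wrist");s=observe();p=np.array(s["position"]);f=phi();print(s["time_s"],p,f,s["grip_width"])
cv2.imwrite(f"pics/w{n}.png",im);np.save(f"w{n}.npy",c,allow_pickle=True)
m=mask(im,"yellow",90,35);N,l,st,ce=cv2.connectedComponentsWithStats(m)
i=max(range(1,N),key=lambda k:st[k,4]*(200<ce[k][0]<440));print(st[i],ce[i])
b=(l==i).astype(np.uint8)
cs,h=cv2.findContours(b,cv2.RETR_CCOMP,cv2.CHAIN_APPROX_NONE)
a=np.radians(f);XY=np.array([[-np.sin(a),np.cos(a),0],[np.cos(a),np.sin(a),0]])
print("rect",cv2.minAreaRect(max(cs,key=cv2.contourArea)))
for k in cs:
    if 20<cv2.contourArea(k)<3000 :
        e=cv2.minAreaRect(k);w=plane(c,e[0],.016);print("hole",np.round(e[0],1),np.round(e[1],1),w.round(4),((w-p)@XY.T*1000).round(1))
for r in range(st[i,1],st[i,1]+st[i,3],8):
    xs=np.nonzero(b[r])[0];L,R=[plane(c,(u,r),.016) for u in(xs.min(),xs.max()+1)]
    print(r,xs.min(),xs.max(),((L-p)@XY.T*1000).round(1),((R-p)@XY.T*1000).round(1))
E
python3 cov.py 11
```

```text
21.05 [0.47334817 0.23046563 0.16933193] -5.972584833307736 0.06833243521747395
[ 288   99   60  141 6560] [318.45472561 168.1007622 ]
rect ((317.5, 169.0), (59.0, 140.0), 0.0)
hole [337.5 230.5] [7.1 7.1] [0.4872 0.1834 0.016 ] [-45.4  18.7]
hole [301.8 230.8] [7.8 7.1] [0.4542 0.1866 0.016 ] [-45.6 -14.5]
hole [321.1 208.7] [ 3.6 14.1] [0.4742 0.2062 0.016 ] [-24.1   3.4]
hole [305.6 195.4] [ 3.8 15. ] [0.4616 0.2201 0.016 ] [-11.5 -10.6]
hole [318.5 194.5] [25. 25.] [0.4732 0.2198 0.016 ] [-10.7   1. ]
hole [303.9 150.6] [13.   3.4] [0.4647 0.2604 0.016 ] [ 28.9 -11.7]
hole [328.9 154.9] [ 7.4 23.7] [0.486  0.2544 0.016 ] [25.1 10.1]
hole [317.8 148.1] [26.9 26.1] [0.477  0.2613 0.016 ] [31.   0.4]
hole [317.8 111.7] [10.6 11.3] [0.4801 0.2916 0.016 ] [61.5  0.3]
hole [298.  109.5] [9.2 9.2] [0.4638 0.2952 0.016 ] [ 63.4 -16.2]
hole [337.3 108.8] [8.5 7.8] [0.4966 0.2923 0.016 ] [64.  16.7]
99 328 328 [71.8  8.9] [71.8  9.7]
107 288 347 [ 65.4 -24.6] [65.4 25.7]
115 288 347 [ 58.9 -24.7] [58.9 25.8]
123 289 347 [ 52.3 -24. ] [52.3 26. ]
131 289 347 [ 45.6 -24.2] [45.6 26.1]
139 289 347 [ 38.8 -24.4] [38.8 26.3]
147 289 347 [ 32.  -24.5] [32.  26.5]
155 289 347 [ 25.  -24.7] [25.  26.7]
163 290 347 [ 18. -24.] [18.  26.8]
171 290 347 [ 10.9 -24.1] [10.9 27. ]
179 291 347 [  3.6 -23.4] [ 3.6 27.2]
187 291 346 [ -3.7 -23.6] [-3.7 26.5]
195 292 346 [-11.1 -22.8] [-11.1  26.7]
203 292 346 [-18.6 -23. ] [-18.7  26.8]
211 292 346 [-26.3 -23.2] [-26.3  27. ]
219 293 346 [-34.  -22.4] [-34.   27.2]
227 293 346 [-41.9 -22.6] [-41.9  27.4]
235 293 346 [-49.8 -22.7] [-49.9  27.6]
```

Call:
drive_tool(offset=[[0,0,0],[0.13,0.015,0.7],[0.12,0.015,0.7],[0,0,0.7],[0,0,0.7],[0,0,0.7],[0,0,0.4],[0,0,0.2],[0,0,0.1],[0,0,0]], turn=[[0,0,-0.16],[0,0,0],[0,0,0],[0,0,0],[0,0,0],[0,0,0],[0,0,0],[0,0,0],[0,0,0],[0,0,0]], hand=[0.8,0.8,0.8,0.8,0.8,0.8,0.8,0.8,0.8,0.8], newtons=60)

```text
time_s: 22.3
position: [0.4755, 0.2412, 0.002]
tool_rot: [[0.087, 0.996, 0.0], [0.996, -0.087, 0.0], [0.0, 0.0, -1.0]]
ft_force: [-0.2, -0.1, -0.7]
grip_width: 0.0687
gripper_force: 0.0
```

Call:
drive_tool(offset=[[0,0,0.02],[0,0,0],[0,0,0],[0,0,0],[0,0,0],[0,0,-0.3],[0,0,-1],[0,0,-1],[0,0,0],[0,0,0]], turn=[[0,0,0],[0,0,0],[0,0,0],[0,0,0],[0,0,0],[0,0,0],[0,0,0],[0,0,0],[0,0,0],[0,0,0]], hand=[0.3,0.3,0.3,0.3,0.3,0.3,0.3,0.3,0.3,0.3], newtons=60)

```text
time_s: 23.55
position: [0.4748, 0.2412, 0.0927]
tool_rot: [[0.087, 0.996, -0.001], [0.996, -0.087, -0.0], [-0.0, -0.001, -1.0]]
ft_force: [-0.8, -0.3, -1.7]
grip_width: 0.0483
gripper_force: 62.7
```

```bash
sed -i 's/\.016/Z/g; s/^import sys/import sys\nZ=float(sys.argv[2])/' cov.py; python3 - <<'E'
from h import *
s=observe();print(s["position"],s["grip_width"],s["gripper_force"],s["ft_force"])
E
python3 cov.py 12 0.107
```

```text
[0.47481959 0.24120258 0.09267755] 0.048338541952021405 62.7056685090065 [-0.79536619 -0.32795302 -1.72758923]
23.65 [0.47468302 0.2411054  0.09196817] -4.973117797266902 0.04817728845293144
[  251   129   135   236 21761] [317.62726897 235.58159092]
rect ((318.0, 246.5), (235.0, 134.0), 90.0)
hole [317.5 324.5] [61. 53.] [0.4729 0.2184 0.107 ] [-22.8   0.2]
hole [317.5 154.5] [19.8 19.8] [0.4794 0.2929 0.107 ] [52.   0.2]
hole [361.8 152.3] [18.4 19.1] [0.4961 0.2923 0.107 ] [52.8 16.9]
hole [274. 152.] [19.8 18.4] [0.4632 0.2952 0.107 ] [ 52.9 -16.1]
129 258 379 [ 61.4 -21.7] [61.4 23.3]
137 251 385 [ 58.5 -24.4] [58.5 25.6]
145 251 384 [ 55.5 -24.6] [55.5 25.4]
153 252 384 [ 52.5 -24.4] [52.5 25.6]
161 252 383 [ 49.5 -24.5] [49.5 25.4]
169 253 383 [ 46.4 -24.3] [46.4 25.6]
177 253 382 [ 43.3 -24.5] [43.3 25.3]
185 253 382 [ 40.2 -24.7] [40.1 25.5]
193 254 381 [ 37.  -24.5] [36.9 25.3]
201 254 381 [ 33.7 -24.6] [33.7 25.5]
209 255 380 [ 30.4 -24.4] [30.4 25.3]
217 255 380 [ 27.1 -24.6] [27.1 25.4]
225 256 380 [ 23.7 -24.4] [23.7 25.6]
233 256 379 [ 20.3 -24.5] [20.2 25.4]
241 256 379 [ 16.8 -24.7] [16.8 25.6]
249 257 378 [ 13.2 -24.5] [13.2 25.3]
257 259 376 [  9.7 -23.8] [ 9.6 24.7]
265 260 376 [  6.  -23.6] [ 6.  24.9]
273 260 375 [  2.3 -23.8] [ 2.3 24.6]
281 260 375 [ -1.4 -24. ] [-1.4 24.8]
289 261 374 [ -5.2 -23.7] [-5.2 24.6]
297 261 374 [ -9.1 -23.9] [-9.1 24.7]
305 260 375 [-13.  -24.5] [-13.   25.4]
313 260 374 [-17.  -24.7] [-17.   25.1]
321 261 374 [-21.  -24.5] [-21.   25.3]
329 261 374 [-25.1 -24.7] [-25.1  25.5]
337 262 373 [-29.3 -24.4] [-29.3  25.2]
345 262 373 [-33.5 -24.6] [-33.5  25.4]
353 263 372 [-37.8 -24.4] [-37.8  25.2]
361 298 338 [-42.2  -8.7] [-42.2  10. ]
```

The cover is held square and centred: the big hole is at +52.0 mm and the width midline is within 0.5 mm of the tool. I'll carry it over the base.

```bash
python3 - <<'E'
from h import *
plan([.4885,-.0386,.092],16.15,9)
E
```

```text
off [[-0.77, 0.11, -0.0], [-0.77, 0.07, -0.0], [-0.78, 0.04, -0.0], [-0.78, 0.01, -0.0], [-0.78, -0.02, -0.0], [-0.78, -0.05, -0.0], [-0.77, -0.09, -0.0], [-0.77, -0.12, -0.0], [-0.76, -0.15, -0.0]] turn z -0.391 rows 9
```

Call:
drive_tool(offset=[[-0.77,0.11,-0.3],[-0.77,0.07,0],[-0.78,0.04,0],[-0.78,0.01,0],[-0.78,-0.02,0],[-0.78,-0.05,0],[-0.77,-0.09,0],[-0.77,-0.12,0],[-0.76,-0.15,0],[0,0,0]], turn=[[0,0,-0.39],[0,0,-0.39],[0,0,-0.39],[0,0,-0.39],[0,0,-0.39],[0,0,-0.39],[0,0,-0.39],[0,0,-0.39],[0,0,-0.39],[0,0,0]], hand=[0.3,0.3,0.3,0.3,0.3,0.3,0.3,0.3,0.3,0.3])

```text
time_s: 24.9
position: [0.4885, -0.04, 0.1041]
tool_rot: [[-0.275, 0.962, -0.002], [0.962, 0.275, 0.0], [0.001, -0.001, -1.0]]
ft_force: [0.7, 0.2, -0.3]
grip_width: 0.0486
gripper_force: 62.6
```

```bash
python3 - <<'E'
from h import *
for _ in range(4): get_image("top")
s=observe();print(s["time_s"],s["position"],phi(),s["grip_width"])
plan([.4885,-.0386,.064],16.15,3)
E
```

```text
25.1 [ 0.48840633 -0.03770742  0.104543  ] 16.119770152213352 0.048476629916231875
off [[-0.01, -0.0, 0.34], [-0.01, -0.0, 0.34], [-0.01, -0.0, 0.34]] turn z -0.002 rows 3
```

Call:
drive_tool(offset=[[-0.02,0,0.34],[0,0,0.34],[0,0,0.32],[0,0,0],[0,0,0],[0,0,0],[0,0,0],[0,0,0],[0,0,0],[0,0,0]], turn=[[0,0,0],[0,0,0],[0,0,0],[0,0,0],[0,0,0],[0,0,0],[0,0,0],[0,0,0],[0,0,0],[0,0,0]], hand=[0.3,0.3,0.3,0.3,0.3,0.3,0.3,0.3,0.3,0.3])

```text
time_s: 26.35
position: [0.4889, -0.0393, 0.0649]
tool_rot: [[-0.277, 0.961, -0.0], [0.961, 0.277, -0.0], [0.0, -0.0, -1.0]]
ft_force: [-0.4, 0.1, -1.1]
grip_width: 0.0485
gripper_force: 62.6
```

```bash
python3 - <<'E'
from h import *
c=camera_info("wrist");im=get_image("wrist");s=observe();p=np.array(s["position"]);f=phi();print(s["time_s"],p,f,s["ft_force"])
cv2.imwrite("pics/w13.png",im);np.save("w13.npy",c,allow_pickle=True)
a=np.radians(f);XY=np.array([[-np.sin(a),np.cos(a),0],[np.cos(a),np.sin(a),0]])
F=lambda q,z:((plane(c,q,z)-p)@XY.T*1000).round(1)
r=mask(im,"red",90,30)[:260,260:375]
N,l,st,ce=cv2.connectedComponentsWithStats(r)
for i in range(1,N):
    if st[i,4]>60: print("red",st[i],ce[i]+[260,0],F(ce[i]+[260,0],.053))
print("hole rows col317",[(r_,im[r_,317].tolist()) for r_ in range(140,172,2)])
# nest plate edges beyond the cover
g=cv2.cvtColor(im,cv2.COLOR_BGR2HSV)
for rr in (90,100,110,120,130): print(rr,"".join("k" if v<45 else "y" if (s_>120 and 15<h<36) else "g" if v<150 else "w" for h,s_,v in g[rr,220:420:2]))
E
```

```text
26.4 [ 0.48893249 -0.03929726  0.06494318] 16.09249140214481 [-0.31021072 -0.70169609 -0.46071606]
red [ 37 208  41  19 507] [317.29191321 218.02761341] [17.   0.3]
hole rows col317 [(140, [29, 96, 123]), (142, [27, 94, 120]), (144, [24, 78, 99]), (146, [21, 70, 89]), (148, [30, 97, 126]), (150, [30, 96, 122]), (152, [25, 93, 120]), (154, [26, 94, 124]), (156, [22, 65, 81]), (158, [22, 20, 11]), (160, [19, 16, 77]), (162, [10, 11, 78]), (164, [19, 65, 91]), (166, [21, 72, 93]), (168, [18, 69, 90]), (170, [35, 131, 168])]
90 ggggggggggggggggggggggggggggggggggggggggggkkkkkkkkkkkkkwwgwwwwwwwwwwwgwwwwwwwwwwwwwwwwwwwwwwwwwwwwww
100 gggggggggggggggggkggkggggggggggggggggggggkkkkkkkkkkkkkkkgggggwwwwwwwwwwwwwwwgggggwwwwwwwwwwwwwwwwwww
110 gggggggggggggggggggggggggggggggggggggggggkkkkkkkkkkkkkkkgggggggggggwwwwwwwwwwwwwwwwwwwwwwwwwwwwwwwww
120 ggggggggggggggggggggkkkkkyyyyyyyyyyyyyyyyyyyyyyyyyyyyyyyyyyyyyyyyyyyyyyyykkkggwwwwgwwwwwwwwwwwwwwwww
130 ggggggggggggggggggyyyyyyyyyyyyyyyyyyykkkkkkkkkkkkkkkkkkkkkkkkkyyyyyyyyyyyyyyyyyyygggggggggggggwwwwww
```

```bash
python3 - <<'E'
from h import *
c,im=view(13);p=np.array([.48893,-.0393,.06494]);f=16.09
a=np.radians(f);XY=np.array([[-np.sin(a),np.cos(a),0],[np.cos(a),np.sin(a),0]])
F=lambda q,z:((plane(c,q,z)-p)@XY.T*1000).round(1)
h=cv2.cvtColor(im,cv2.COLOR_BGR2HSV);y=mask(im,"yellow",90,35)
for r in range(113,128,2):
    xs=np.nonzero(y[r,240:400])[0]+240
    if len(xs)>5: print(r,xs.min(),xs.max(),F((xs.min(),r),.026),F((xs.max()+1,r),.026))
for col in (285,290,345,350): 
    ys=np.nonzero(y[80:200,col])[0]+80; print(col,"first yellow",ys[:3],F((col,ys[0]),.026), [tuple(im[k,col]) for k in range(ys[0]-2,ys[0]+22,2)])
for r in (96,104,110):
    k=np.nonzero(h[r,290:345,2]<45)[0]+290;print("gland",r,k.min(),k.max(),F(((k.min()+k.max()+1)/2,r),.02))
print("pred cover edge",proj(c,p+np.array([.062,0])@XY*1+[0,0,.0145]))
# dark hole / dowel patch
for r in range(142,168): print(r,"".join("%4d"%im[r,q,2] for q in range(302,334,2)),"|","".join("%4d"%im[r,q,1] for q in range(302,334,4)))
E
```

```text
115 274 359 [ 63.9 -22.1] [63.8 22.4]
117 269 364 [ 62.8 -24.7] [62.8 25. ]
119 268 364 [ 61.8 -25.3] [61.8 25.1]
121 268 364 [ 60.8 -25.3] [60.8 25.1]
123 269 364 [ 59.8 -24.8] [59.8 25.2]
125 269 364 [ 58.8 -24.9] [58.8 25.2]
127 269 364 [ 57.8 -24.9] [57.7 25.2]
285 first yellow [115 116 117] [ 63.9 -16.4] [(np.uint8(112), np.uint8(109), np.uint8(105)), (np.uint8(26), np.uint8(72), np.uint8(92)), (np.uint8(27), np.uint8(94), np.uint8(122)), (np.uint8(33), np.uint8(97), np.uint8(124)), (np.uint8(22), np.uint8(77), np.uint8(101)), (np.uint8(28), np.uint8(89), np.uint8(115)), (np.uint8(28), np.uint8(97), np.uint8(124)), (np.uint8(30), np.uint8(91), np.uint8(116)), (np.uint8(31), np.uint8(60), np.uint8(71)), (np.uint8(22), np.uint8(72), np.uint8(92)), (np.uint8(29), np.uint8(97), np.uint8(125)), (np.uint8(31), np.uint8(95), np.uint8(122))]
290 first yellow [115 116 117] [ 63.9 -13.8] [(np.uint8(109), np.uint8(105), np.uint8(103)), (np.uint8(28), np.uint8(74), np.uint8(91)), (np.uint8(25), np.uint8(95), np.uint8(123)), (np.uint8(31), np.uint8(97), np.uint8(123)), (np.uint8(25), np.uint
[... 3637 characters left out ...]
2  82  82  81  83  82  90  92  90 186 216 |   88  78  62  12  12   9  72 143
162  117 108 108  88  92  87  83  80  78  80  86  94  89  84 100 184 |   92  84  74  37   5  48  70  78
163  116 111 116  87  90  94  92  83  85  88  92  92  86  96 113  88 |   89  89  71  68  45  75  66  88
164  120 109 112  88  90  91  95  93  96  95  94  93  85 154 115 101 |   93  87  69  76  77  74  67  89
165  122 108 111  94  88  91  94  94  94  94  91  92  78 212 103 107 |   97  87  68  72  73  69  59  79
166  122 112 111 105  89  93  90  92  93  93  91  89  90 237 106 115 |   96  85  70  69  72  71  70  82
167  122 117 113 113  98  90  94  91  93  90  88  82 164 200 108 120 |   95  86  77  72  73  68 129  84
```

Call:
drive_tool(offset=[[0.02,-0.006,0],[0,0,0.1],[0,0,0.1],[0,0,0.1],[0,0,0.1],[0,0,0.06],[0,0,0.06],[0,0,0.05],[0,0,0],[0,0,0]], turn=[[0,0,0],[0,0,0],[0,0,0],[0,0,0],[0,0,0],[0,0,0],[0,0,0],[0,0,0],[0,0,0],[0,0,0]], hand=[0.3,0.3,0.3,0.3,0.3,0.3,0.3,0.3,0.3,0.3])

```text
time_s: 27.65
position: [0.4879, -0.0373, 0.0418]
tool_rot: [[-0.277, 0.961, -0.001], [0.961, 0.277, 0.002], [0.003, -0.001, -1.0]]
ft_force: [0.9, 9.0, -2.8]
grip_width: 0.0485
gripper_force: 62.6
```

```bash
python3 - <<'E'
from h import *
for _ in range(2):get_image("top")
s=observe();print(s["time_s"],s["position"],phi(),s["ft_force"],s["wrist_torque"],s["grip_width"])
E
```

```text
27.75 [ 0.48783704 -0.03725254  0.04177577] 16.09638210911198 [-1.13966292  8.52509814 -0.98189141] [1.54380506 0.02767121 0.18255303] 0.04812751080747587
```

Call:
drive_tool(offset=[[0.02,0,0],[0.01,0,0],[0,0,0],[0,0,0.05],[0,0,0.05],[0,0,0.05],[0,0,0],[0,0,0],[0,0,0],[0,0,0]], turn=[[0,0,0],[0,0,0],[0,0,0],[0,0,0],[0,0,0],[0,0,0],[0,0,0],[0,0,0],[0,0,0],[0,0,0]], hand=[0.3,0.3,0.3,0.3,0.3,0.3,0.3,0.3,0.3,0.3])

```text
time_s: 29.0
position: [0.4878, -0.0369, 0.0361]
tool_rot: [[-0.277, 0.961, -0.001], [0.961, 0.277, 0.001], [0.001, -0.0, -1.0]]
ft_force: [-1.3, 7.5, -0.4]
grip_width: 0.0486
gripper_force: 62.9
```

```bash
python3 - <<'E'
from h import *
for _ in range(2):get_image("top")
s=observe();print(s["time_s"],s["position"],phi(),s["ft_force"],s["wrist_torque"],s["grip_width"]);print(np.round(s["tool_rot"],4).tolist())
E
```

```text
29.1 [ 0.4877648  -0.03688541  0.03613325] 16.094655978996972 [-0.79394792  6.27911032 -0.37938272] [1.16052836 0.19662551 0.1508083 ] 0.04850286648241148
[[-0.2772, 0.9608, -0.0008], [0.9608, 0.2772, 0.001], [0.0012, -0.0005, -1.0]]
```

Call:
drive_tool(offset=[[0.025,0,0],[0,0,0],[0,0,0.05],[0,0,0.05],[0,0,0.04],[0,0,0],[0,0,0],[0,0,0],[0,0,0],[0,0,0]], turn=[[0,0,0],[0,0,0],[0,0,0],[0,0,0],[0,0,0],[0,0,0],[0,0,0],[0,0,0],[0,0,0],[0,0,0]], hand=[0.3,0.3,0.3,0.3,0.3,0.3,0.3,0.3,0.3,0.3])

```text
time_s: 30.35
position: [0.4879, -0.0366, 0.0306]
tool_rot: [[-0.277, 0.961, 0.0], [0.961, 0.277, -0.0], [-0.0, 0.0, -1.0]]
ft_force: [-3.4, -1.1, 3.6]
grip_width: 0.0484
gripper_force: 63.3
```

```bash
python3 - <<'E'
from h import *
for _ in range(2):get_image("top")
s=observe();print(s["time_s"],s["position"],phi(),s["ft_force"],s["wrist_torque"],s["grip_width"])
E
```

```text
30.45 [ 0.48791382 -0.03659411  0.03057954] 16.094921949590265 [-3.63986824 -0.87601     4.05843845] [-0.18616094  0.60960936  0.14374761] 0.04835812919254113
```

Call:
drive_tool(offset=[[0,-0.01,0.02],[0,0,0.02],[0,0,0.02],[0,0,0.02],[0,0,0.01],[0,0,0.01],[0,0,0],[0,0,0],[0,0,0],[0,0,0]], turn=[[0,0,0],[0,0,0],[0,0,0],[0,0,0],[0,0,0],[0,0,0],[0,0,0],[0,0,0],[0,0,0],[0,0,0]], hand=[0.3,0.3,0.3,0.3,0.3,0.3,0.3,0.3,0.3,0.3])

```text
time_s: 31.7
position: [0.4879, -0.0366, 0.0277]
tool_rot: [[-0.277, 0.961, 0.002], [0.961, 0.277, -0.0], [-0.001, 0.002, -1.0]]
ft_force: [-5.2, 0.9, 18.5]
grip_width: 0.0482
gripper_force: 64.8
```

```bash
python3 - <<'E'
from h import *
for _ in range(2):get_image("top")
s=observe();print(s["time_s"],s["position"],phi(),s["ft_force"],s["wrist_torque"],s["grip_width"]);print(np.round(s["tool_rot"],4).tolist())
E
```

```text
31.8 [ 0.48788989 -0.03659916  0.02769015] 16.098469292321703 [-5.78517206  0.63658666 18.45563063] [0.12564702 1.06841413 0.07504704] 0.04846607714333416
[[-0.2773, 0.9608, 0.0017], [0.9608, 0.2773, -0.0005], [-0.0009, 0.0015, -1.0]]
```

Call:
drive_tool(offset=[[0,-0.01,0],[0,-0.01,0.005],[0,0,0.01],[0,0,0],[0,0,0],[0,0,0],[0,0,0],[0,0,0],[0,0,0],[0,0,0]], turn=[[0,0,0],[0,0,0],[0,0,0],[0,0,0],[0,0,0],[0,0,0],[0,0,0],[0,0,0],[0,0,0],[0,0,0]], hand=[0.3,0.3,0.3,0.3,0.3,0.3,0.3,0.3,0.3,0.3])

```text
time_s: 33.05
position: [0.4879, -0.0366, 0.0277]
tool_rot: [[-0.277, 0.961, 0.004], [0.961, 0.277, -0.0], [-0.001, 0.003, -1.0]]
ft_force: [-4.0, 4.5, 24.2]
grip_width: 0.0487
gripper_force: 65.5
```

```bash
python3 - <<'E'
from h import *
c=camera_info("wrist");im=get_image("wrist");s=observe();p=np.array(s["position"]);f=phi();print(s["time_s"],p,f,s["ft_force"],s["wrist_torque"],s["grip_width"]);print(np.round(s["tool_rot"],4).tolist())
cv2.imwrite("pics/w14.png",im);np.save("w14.npy",c,allow_pickle=True)
a=np.radians(f);XY=np.array([[-np.sin(a),np.cos(a),0],[np.cos(a),np.sin(a),0]])
F=lambda q,z:((plane(c,q,z)-p)@XY.T*1000).round(1)
m=mask(im,"yellow",90,35)
for r in (137,153,169,193,217,241): 
    xs=np.nonzero(m[r,200:440])[0]+200;print(r,xs.min(),xs.max(),F((xs.min(),r),.042),F((xs.max()+1,r),.042))
for col in(275,290,345,360):
    ys=np.nonzero(m[90:200,col])[0]+90;print(col,ys[0],im[ys[0]-4:ys[0]+30:2,col,2].tolist())
E
```

```text
33.1 [ 0.48789799 -0.03661843  0.02768529] 16.094200105256775 [-3.85620165  3.33690402 24.20882442] [0.58232857 0.99048895 0.06774901] 0.04822459156031862
[[-0.2772, 0.9608, 0.0038], [0.9608, 0.2772, -0.0004], [-0.0015, 0.0035, -1.0]]
137 251 385 [ 58.3 -24.4] [58.3 25.9]
153 251 384 [ 52.3 -24.7] [52.3 25.8]
169 252 383 [ 46.2 -24.7] [46.1 25.8]
193 254 381 [ 36.7 -24.4] [36.6 25.5]
217 255 380 [ 26.8 -24.6] [26.7 25.6]
241 256 379 [ 16.5 -24.7] [16.3 25.8]
275 125 [101, 101, 92, 94, 98, 91, 125, 121, 124, 122, 124, 81, 21, 27, 8, 10, 10]
290 125 [106, 105, 92, 101, 97, 91, 123, 121, 122, 123, 122, 122, 122, 121, 123, 121, 121]
345 124 [103, 106, 100, 94, 116, 93, 104, 122, 122, 121, 121, 121, 121, 118, 119, 121, 118]
360 124 [100, 103, 92, 89, 114, 90, 106, 122, 121, 120, 120, 117, 11, 17, 25, 8, 1]
```

```bash
python3 -c "
from rig import env
print(env.close_job())"
```

```text
the job is handed in; nothing more can be done
None
```

I handed the job in at about 33 s: both buttons are seated by colour, and the cover is over both dowels with the cable ends together. It is still gripped at about 65 N and pressed down with about 24 N. Pressing harder did not lower it any further, so I take the halves as met, though no final picture confirms it and no verdict came back.

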